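# Open the colour reader's port and seat a tile on it

## Robot

A 6-joint arm with a two-finger parallel gripper is mounted at the origin on a cart in front of the work surface, level with it; the furniture and walls round the work are solid. World frame = base frame: x ahead of the robot, y to its left, z up, the work surface at z = 0. Lengths are in m, angles in degrees, forces in N, time in s.
With the tool pointing down it reaches from about 0.225 to 0.725 m from the base axis. Payload 3.1 kg.
Tool frame: the origin (TCP) lies at the very end of the fingers, on their centre line; the grasp point (between the pads) lies 19 mm behind it (env.hold_point_z is the distance from the TCP to the grasp point, in m); z points along the fingers, y is the line along which they close (so a half turn about z gives the same grasp; the last joint's range is limited). The gripper opens to 85 mm and grips with 20 to 120 N. Pads are 22 mm wide; open, the fingers measure 114 mm over their backs; the gripper's body (76 mm by 85 mm) begins 54 mm behind the grasp point. The pads swing forward as they close: fully open they stand 13 mm farther back than shut.
Start: joints at [64.068, 2.75, 5.684, 92.934, 0, 82.678], TCP at [0.168, 0.498, 0.231] pointing down, gripper open.
Joint ranges: [-166.93, 166.93], [-56.73, 111.36], [-69.38, 81.34], [-121.58, 131.49], [-85.45, 84.26], [-180, 180]. Speed limits (degrees/s): [159.86, 159.86, 180, 180, 180, 180].

## Interface

Orientations are given as a 3x3 rotation matrix whose columns are the frame's x, y, z axes.
In Python, from station import sense, vision, env gives the robot as it stands.
- The arm moves only by the shell command python3 -m creep 'ROWS'. ROWS is text: rows parted by semicolons, each of 7 numbers parted by spaces: the finger opening in m, from 0 to 0.0854, then the shift along the world's x, y, z in m, then the turn, a rotation vector about the world's x, y, z in rad. A call has 1 to 8 rows; each row is the pose to reach, as a shift and turn from the pose commanded when the call began; what a row does not reach only later rows make up. A row lasts 1/8 s, in which the tool goes at most 62.5 mm and 10.7 degrees, less where a joint would pass 70% of its speed; a pose out of reach is approached as far as the arm can. A call with a gripper value outside its range is refused whole. The fingers move at their own pace and stop on an object; the grip force is fixed at half the most. Time passes only in rows, so rows that repeat a pose let the fingers close. It gives the time, the measured TCP pose, the force, the opening and the grip force at its end, in the units of the state.
- sense(): the state, without advancing time (a new reading comes with each control period).
- vision.camera(name): name is "scene" or "top" or "wrist"; returns a dict with "img" (480x640x3 uint8, red, green, blue), "camera_matrix" (3x3 intrinsics, pixels), "extrinsics" (4x4, takes a point from world to camera coordinates); the wrist camera has in their place "mount" (4x4, takes a point from camera to tool coordinates, whose origin is the TCP and whose axes are the flange's). Camera axes: x right, y down, z forward; pixel columns grow to the right and rows downward; lengths in m; the calibration is good to about 2 mm. The wrist camera is an equidistant fisheye: a pixel r from the principal point sees the ray r / f radians off the axis. A picture is of the moment at which its call begins: read the wrist's pose just before it. There is no depth.
- env.finish_job(): hands the job in; it is judged then, once.
The state is a dict: "time_s": time; "joint_pos": joint angles; "joint_velocities": joint speeds; "joint_efforts": joint torques, N m; "tool_pos": TCP position; "tcp_rot": TCP orientation; "contact_force": force on the tool from outside, world axes, zero at the start; "ft_torque": the same for the moment, N m; "gripper_width": opening from 0.0 (shut) to 1.0 (fully open); "grip_force": force on a finger pad.
Only numpy, scipy, OpenCV 4.12 (cv2) and the standard library are available. Lean on these libraries where they do the work, as an engineer would, in place of code of your own. Each camera call takes 0.05 s, during which the arm holds its last target. There are 200 camera calls.

## Task

Swivel the flat cover of the colour reader sideways about its pivot screw, all the way to its stop, so that the port is uncovered. Then lay the oblong bare clay tile flat on the tile rest over the port, inside the rest's end and corner lugs, and press it down until tile and rest are fully down and level. Leave the cover open and do not disturb the other things on the table.

Things in the scene. Friction and masses are not known exactly. Their poses are not given: they have to be found in the camera images.
- reader: low grey bench instrument, fixed to the table, top deck at 28 mm; deck 130 mm in its x (from -65 to +65) and 195 mm in its y (from -75 to +120). Origin on the table under the centre of the port, z up. On the deck: round steel-rimmed port (48 mm wide, 3 mm high) at the origin; pivot pillar at y = +80 mm; stop pin at x = +27, y = +110 mm, top at 56 mm
- cover (a joint): swivel angle of the flat cover about the vertical pivot screw, rad. At 0 it points along the reader's -y, right over the port; it grows counter-clockwise from above (the knob moves first to the reader's +x) to the stop at 1.9. Stays where it is left; moving it takes about 1 N at the knob
- cover_pivot (a point): centre of the pivot screw, at the height of the cover's top face (53 mm above the table). The cover is a 5 mm aluminium teardrop plate, underside 48 mm above the table: a disc of 80 mm diameter with its centre 80 mm from the pivot, joined to it by a 30 mm wide arm
- cover_knob (a point): point inside the cover's upright round black knob (20 mm diameter, 28 mm tall, standing on the cover's top face, from 53 to 81 mm above the table), 105 mm from the pivot; this point is 17 mm above the cover's top face and on the knob's axis
- rest (a joint): tilt of the tile rest, rad: 0 = fully down and level (hard stop), up to 0.12 = free end raised. Stiff hinge that stays where left, not moved by the tile's weight; pressing on the tile near the free end takes about 3 N. The hinge runs along the reader's x at reader y = +60 mm, 32.5 mm above the table; the free end is toward the reader's -y
- rest_seat (a point): centre of the tile rest's upper face, where the middle of the tile's underside belongs; with the rest down it is straight over the port, 37 mm above the table. Axes as the reader's (tilted with the rest): the tile's 96 mm length goes along y. The rest is an open black frame 44 mm wide in x between its ends, so the tile overhangs it by 8 mm on each long side, 9 mm above the deck
- rest_free_end (a point): top centre of the lug at the rest's free (raised) end, 55 mm from rest_seat toward the reader's -y. Lugs stand 6 mm above the rest's upper face: end lugs with inner faces at y = +-52 mm from rest_seat, corner lugs with inner faces at x = +-33 mm, at y from 42 to 58 mm either way; long sides free between them. Raised, the free-end lug leans inward by about 1.5 mm
- tile: oblong bare terracotta-coloured clay tile, 60 mm (x) by 96 mm (y) by 10 mm (z), about 0.11 kg, both faces alike, lying flat on the table. Origin at the centre of its underside, z up
- square_tile: square glazed sample tile, 50 x 50 x 9 mm, a bystander that may lie where the oblong tile could; origin at the centre of its underside
- bowl: plastic bowl 115 mm wide, 52 mm high, bystander; origin at the centre of its underside
- tape: roll of tape 104 mm wide, 24 mm high, lying flat, bystander; origin at the centre of its underside
- cup: plastic cup 71 mm wide, 84 mm high, bystander; origin at the centre of its underside

How it is judged:
By the outcome, as a careful person would: the job done as asked, in the order asked, and still so for the second after the job is handed in, with the robot touching nothing.
It also fails if it takes over 66 s, if anything falls off the work surface, if the arm or the gripper's body presses on something with over 40 N, if the wrist force passes 120 N, or if a joint passes its speed limit or range.

## Working session

There is one attempt and no reset: what is moved stays moved. The work goes in short steps, Python scripts to look and compute and a shell command to move; the robot and the scene stay as the last step left them, time stands still between calls to the robot, and variables do not carry over. Pictures are saved under pics/ and viewed, at most 10 in all, crops included, and the job is handed in when it is done.

```bash
mkdir -p pics; python3 - <<'E'
from station import sense, vision, env
import cv2,numpy as np
for n in ["scene","top"]:
    c=vision.camera(n); cv2.imwrite(f"pics/{n}0.png",cv2.cvtColor(c["img"],cv2.COLOR_RGB2BGR))
    np.savez(f"{n}.npz",K=c["camera_matrix"],E=c["extrinsics"])
    print(n,c["camera_matrix"].round(1).tolist(),c["extrinsics"].round(3).tolist())
s=sense();print(s["time_s"],s["tcp_rot"],s["tool_pos"],env.hold_point_z)
E
```

```text
scene [[571.8, 0.0, 315.4], [0.0, 571.8, 243.5], [0.0, 0.0, 1.0]] [[-0.774, -0.633, 0.016, 0.427], [-0.287, 0.329, -0.9, 0.246], [0.564, -0.701, -0.436, 0.795], [0.0, 0.0, 0.0, 1.0]]
top [[478.6, 0.0, 316.0], [0.0, 478.6, 235.0], [0.0, 0.0, 1.0]] [[-0.021, -1.0, 0.001, -0.051], [-0.992, 0.02, -0.123, 0.587], [0.123, -0.004, -0.992, 1.12], [0.0, 0.0, 0.0, 1.0]]
0.1 [[-9.47712214e-01  3.19124826e-01 -9.51527828e-04]
 [ 3.19126124e-01  9.47710238e-01 -1.95485779e-03]
 [ 2.77929012e-04 -2.15629999e-03 -9.99997637e-01]] [0.16731323 0.49702654 0.23021227] 0.0187
```

View pics/scene0.png

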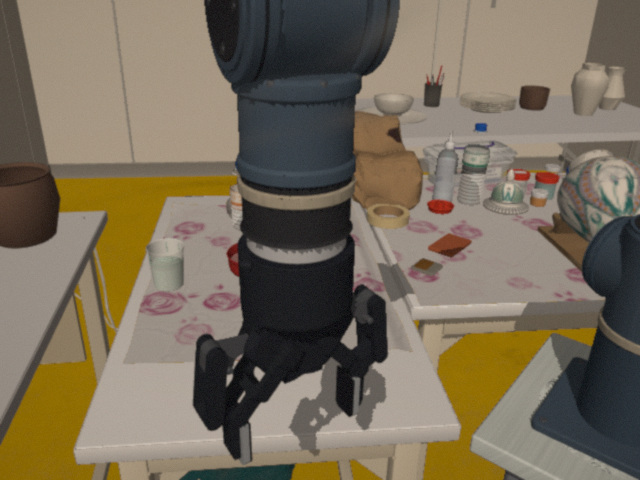

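View pics/top0.png

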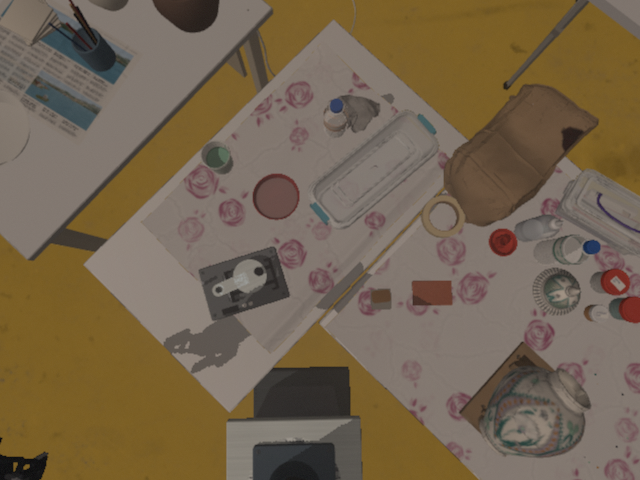

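The top view shows the reader at about (244,283), its cover closed with the pivot at (220,288) and the knob at (259,271). The tile is at (432,293), the square tile at (381,299), the tape at (442,215), the bowl at (276,196) and the cup at (217,157). I'll enlarge the reader and the tile.

```bash
python3 - <<'E'
import cv2,numpy as np
i=cv2.imread("pics/top0.png")
a=cv2.resize(i[235:335,190:300],None,fx=5,fy=5,interpolation=cv2.INTER_CUBIC)
b=cv2.resize(i[265:325,360:470],None,fx=5,fy=5,interpolation=cv2.INTER_CUBIC)
b=np.vstack([b,np.zeros((200,550,3),np.uint8)])
o=np.hstack([a,b]); o=cv2.resize(o,None,fx=.727,fy=.727,interpolation=cv2.INTER_AREA); cv2.imwrite("pics/crop.png",o[:, :800]);print(o.shape)
hsv=cv2.cvtColor(i,cv2.COLOR_BGR2HSV)
def rect(sl,m):
    cs,_=cv2.findContours(m.astype(np.uint8),cv2.RETR_EXTERNAL,cv2.CHAIN_APPROX_NONE);c=max(cs,key=cv2.contourArea)
    return cv2.minAreaRect((c+np.array([sl[1].start,sl[0].start])).astype(np.float32))
sl=(slice(265,325),slice(402,465));h=hsv[sl]
print("tile",cv2.boxPoints(rect(sl,(h[...,1]>130)&((h[...,0]<12)|(h[...,0]>172)))))
sl=(slice(235,335),slice(190,300));h=hsv[sl]
print("reader",cv2.boxPoints(rect(sl,h[...,2]<115)))
E
cat > geo.py <<'E'
import numpy as np
d={n:np.load(f"{n}.npz") for n in("top","scene")}
def ray(n,u,v,z):
    K,E=d[n]["K"],d[n]["E"];R,t=E[:3,:3],E[:3,3];o=-R.T@t;r=R.T@np.linalg.inv(K)@[u,v,1]
    return o+r*(z-o[2])/r[2]
E
```

```text
(364, 800, 3)
tile [[412.4514  282.02744]
 [449.9576  280.15213]
 [451.1122  303.24442]
 [413.606   305.11972]]
reader [[194. 246.]
 [297. 246.]
 [297. 334.]
 [194. 334.]]
```

View pics/crop.png

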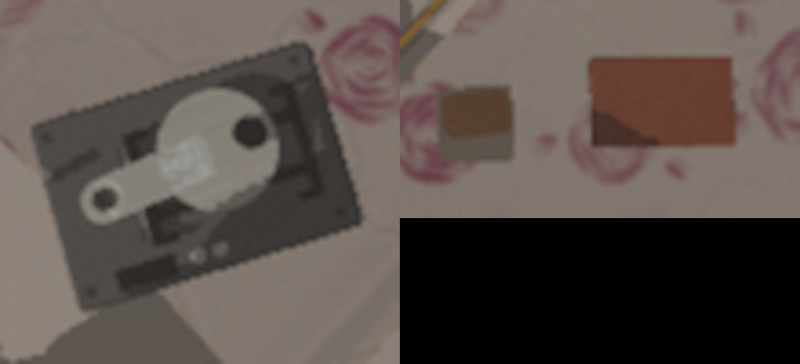

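The crop shows the tile corners at about (412,281), (451,281), (452,305) and (413,305). The deck corners are at (199,270), (273,247), (289,295) and (213,320), the pivot at (219,290) and the knob at (259,271).

```bash
python3 - <<'E'
from geo import *
from scipy.optimize import least_squares
L=lambda x,y:(190+x/3.636,235+y/3.636)
R=lambda x,y:(360+(x-400)/3.636,265+y/3.636)
deck=[ray("top",*L(*p),.028) for p in[(34,126),(303,44),(360,220),(85,309)]]
piv=ray("top",*L(104,199),.055);kn=ray("top",*L(250,132),.075)
print(np.round(deck,4).tolist(),piv,kn)
obj=np.array([(None)]*0)
# reader local: which corners? pivot end +y
def place(p,q):c,s=np.cos(p[2]),np.sin(p[2]);return p[:2]+np.array(q)@np.array([[c,s],[-s,c]])
P=np.array([d[:2] for d in deck]+[piv[:2],kn[:2]])
best=[]
for sgn in(1,-1):
    Q=[(sgn*.065,.12),(sgn*.065,-.075),(-sgn*.065,-.075),(-sgn*.065,.12),(0,.08),(0,-.025)]
    for a in(0,1.5,3,-1.5):
        r=least_squares(lambda p:(place(p,Q)-P).ravel(),[*P[:4].mean(0),a]);best.append((r.cost,r.x,sgn,r.fun))
b=min(best,key=lambda t:t[0]);print("reader",b[1],np.degrees(b[1][2]),b[2],np.round(b[3]*1e3,1))
rp=b[1]
T=np.array([ray("top",*R(*p),.010)[:2] for p in[(590,58),(732,58),(736,145),(592,146)]])
Q=[(.03,.048),(.03,-.048),(-.03,-.048),(-.03,.048)]
r=least_squares(lambda p:(place(p,Q)-T).ravel(),[*T.mean(0),0]);print("tile",r.x,np.degrees(r.x[2]),np.round(r.fun*1e3,1))
for n,p in{"sq":(475,120)}.items():print(n,ray("top",*R(*p),.009))
for n,p in{"tape":(442,215),"bowl":(276,196),"cup":(217,157)}.items():print(n,ray("top",*p,.03))
for th in(0,.5,1,1.5,1.9):print(th,place(rp,[(.105*np.sin(th),.08-.105*np.cos(th))]))
E
```

```text
[[0.5087, 0.2195, 0.028], [0.5597, 0.0408, 0.028], [0.4425, 0.0044, 0.028], [0.3884, 0.1851, 0.028]] [0.45929717 0.1675392  0.055     ] [0.4994517  0.07095187 0.075     ]
reader [0.48336758 0.09159006 0.29554484] 16.933471909474434 1 [ 1.9  5.8  7.7 -2.   0.6 -3.5 -2.1  2.4  0.8  0.6 -8.8 -3.3]
tile [ 0.44146982 -0.34323718 -0.01672386] -0.9582063605519858 [ 0.7  0.3  1.1 -0.3 -1.1  0.1 -0.8 -0.1]
sq [ 0.43183897 -0.21737211  0.009     ]
tape [ 0.62981908 -0.37185521  0.03      ]
bowl [0.68524607 0.03287447 0.03      ]
cup [0.78656512 0.17800157 0.03      ]
0 [[0.4906491  0.06767397]]
0.5 [[0.53506242 0.0946325 ]]
1 [[0.56111416 0.1395837 ]]
1.5 [[0.56242596 0.19152197]]
1.9 [[0.54523326 0.22953534]]
```

```bash
python3 -m creep '0.042 0.06 -0.05 0 0 0 -0.18;0.042 0.10 -0.10 0 0 0 -0.36;0.042 0.14 -0.15 0 0 0 -0.54;0.042 0.18 -0.20 0 0 0 -0.72;0.042 0.22 -0.25 -0.03 0 0 -0.86;0.042 0.26 -0.30 -0.05 0 0 -0.86;0.042 0.29 -0.35 -0.08 0 0 -0.86;0.042 0.331 -0.395 -0.10 0 0 -0.86'; python3 - <<'E'
from station import sense
s=sense();print(s["joint_pos"],s["tool_pos"],s["tcp_rot"])
E
```

```text
time_s: 1.1
tool_pos: [0.4779, 0.1262, 0.1422]
tcp_rot: [[-0.376, 0.927, -0.001], [0.927, 0.376, 0.0], [0.001, -0.001, -1.0]]
contact_force: [0.5, -0.3, 0.6]
gripper_width: 0.494
grip_force: 0.0
[ 7.00265579e+00 -1.86763901e+00 -9.09961692e+00  8.28193028e+01
  2.00966571e-02  7.49010070e+01] [0.47787434 0.12621229 0.1421797 ] [[-3.76250513e-01  9.26517503e-01 -9.31102034e-04]
 [ 9.26517795e-01  3.76250872e-01  2.39020168e-04]
 [ 5.71784322e-04 -7.72751143e-04 -9.99999538e-01]]
```

```bash
python3 -m creep '0.042 0 0 0 0 0 0;0.042 0 0 0 0 0 0'; cat >> geo.py <<'E'
def wray(u,v,z,w):
    K=w["K"];x=(u-K[0,2])/K[0,0];y=(v-K[1,2])/K[1,1];r=np.hypot(x,y)
    dc=np.array([x/r*np.sin(r),y/r*np.sin(r),np.cos(r)]) if r>1e-9 else np.array([0,0,1.])
    o=w["p"]+w["R"]@w["M"][:3,3];dd=w["R"]@w["M"][:3,:3]@dc
    return o+dd*(z-o[2])/dd[2]
def wproj(P,w):
    c=w["M"][:3,:3].T@(w["R"].T@(np.array(P)-w["p"])-w["M"][:3,3]);K=w["K"]
    t=np.arctan2(np.hypot(c[0],c[1]),c[2])/np.hypot(c[0],c[1]);return c[0]*t*K[0,0]+K[0,2],c[1]*t*K[1,1]+K[1,2]
def snap(name):
    from station import sense,vision
    import cv2
    s=sense();c=vision.camera("wrist")
    cv2.imwrite(f"pics/{name}.png",cv2.cvtColor(c["img"],cv2.COLOR_RGB2BGR))
    w=dict(K=c["camera_matrix"],M=c["mount"],p=np.array(s["tool_pos"]),R=np.array(s["tcp_rot"]))
    np.savez(f"{name}.npz",**w);return w
E
python3 - <<'E'
from geo import *
w=snap("w1");print(w["K"],w["M"].round(3).tolist());print(wproj([.499,.071,.081],w),wproj([.459,.1675,.053],w))
E
```

```text
time_s: 1.35
tool_pos: [0.477, 0.128, 0.1431]
tcp_rot: [[-0.376, 0.927, -0.002], [0.927, 0.376, 0.0], [0.001, -0.002, -1.0]]
contact_force: [-0.7, 0.4, 0.8]
gripper_width: 0.491
grip_force: 0.0
[[371.64829954   0.         318.61911984]
 [  0.         371.64829954 243.37930375]
 [  0.           0.           1.        ]] [[-0.0, -0.949, -0.317, 0.083], [1.0, -0.0, -0.001, -0.0], [0.001, -0.317, 0.949, -0.143], [0.0, 0.0, 0.0, 1.0]]
(np.float64(317.41758945920776), np.float64(351.34283135246096)) (np.float64(316.13253368804084), np.float64(185.97133630891432))
```

View pics/w1.png

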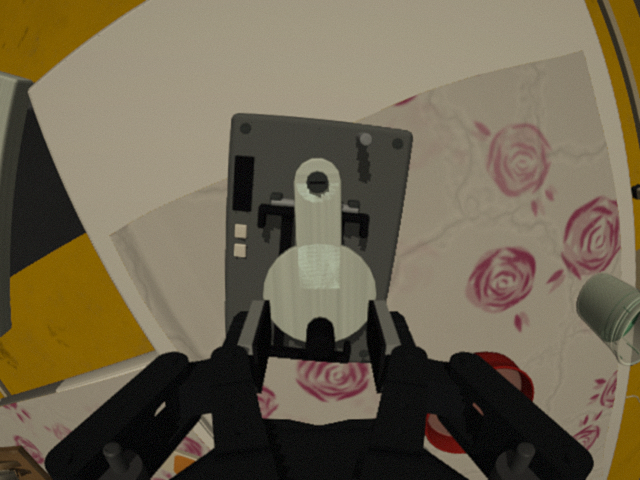

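The wrist view shows the cover over the port, with the pivot screw at (317,181), the knob at (320,320–355), the stop pin top at (365,139) and deck corners at (234,114) and (411,131).

```bash
python3 - <<'E'
from geo import *
from scipy.optimize import least_squares
w=np.load("w1.npz")
piv=wray(317.5,181,.054,w)[:2];pin=wray(365,139,.056,w)[:2];c1=wray(233,114,.028,w)[:2];c2=wray(412,131,.028,w)[:2]
kb=wray(320,318,.058,w)[:2]
print(piv,pin,c1,c2,"knob near edge",kb)
def place(p,q):c,s=np.cos(p[2]),np.sin(p[2]);return p[:2]+np.array(q)@np.array([[c,s],[-s,c]])
tp=np.array([[.4593,.1675],[.5087,.2195],[.5597,.0408],[.4425,.0044],[.3884,.1851]])
Q=np.array([(0,.08),(.027,.11),(-.065,.12),(.065,.12)]);P=np.array([piv,pin,c1,c2])
Q2=np.array([(0,.08),(.065,.12),(.065,-.075),(-.065,-.075),(-.065,.12)])
for QQ,PP in((Q,P),(Q2,tp),(np.vstack([Q,Q2]),np.vstack([P,tp]))):
    r=least_squares(lambda p:(place(p,QQ)-PP).ravel(),[.48,.09,.29]);print(r.x,np.degrees(r.x[2]),np.round(r.fun*1e3,1))
dv=kb-piv;print(np.linalg.norm(dv),np.degrees(np.arctan2(dv[0],-dv[1])))
rp=r.x;pv=place(rp,[(0,.08)])[0];print(pv)
for u in((320,345),):print(wray(*u,.081,w))
for a in np.arange(22,17+109+12,10):a2=np.radians(a);print(a,(pv+.105*np.array([np.sin(a2),-np.cos(a2)])).round(4))
E
```

```text
[0.4585508 0.1709316] [0.4754829  0.20679758] [0.38759636 0.19003746] [0.5071993  0.22584315] knob near edge [0.4958513  0.08334572]
[0.48169179 0.09351049 0.29202762] 16.731950325572708 [ 0.1 -0.8  0.4 -0.2 -2.7 -0.3  2.2  1.3]
[0.48129771 0.09083689 0.28556249] 16.361525461824158 [-0.5  0.1  1.2  4.8  5.1 -3.6 -2.4 -3.8 -3.3  2.6]
[0.48119539 0.09196171 0.28593524] 16.38288229197839 [ 0.1 -2.2  0.6 -1.7 -2.6 -1.3  2.5 -0.4 -0.7  1.2  1.   5.9  5.  -2.5
 -2.5 -2.7 -3.4  3.7]
0.0951977691851369 23.067867769934892
[0.458631   0.16871357]
[0.49864375 0.07641795 0.081     ]
22 [0.498  0.0714]
32 [0.5143 0.0797]
42 [0.5289 0.0907]
52 [0.5414 0.1041]
62 [0.5513 0.1194]
72 [0.5585 0.1363]
82 [0.5626 0.1541]
92 [0.5636 0.1724]
102 [0.5613 0.1905]
112 [0.556 0.208]
122 [0.5477 0.2244]
132 [0.5367 0.239 ]
```

```bash
python3 -m creep '0.042 0.022 -0.055 0 0 0 0;0.042 0.022 -0.055 0 0 0 0;0.042 0.022 -0.055 -0.04 0 0 0;0.042 0.022 -0.055 -0.07 0 0 0;0.042 0.022 -0.055 -0.083 0 0 0;0.042 0.022 -0.055 -0.083 0 0 0;0.042 0.022 -0.055 -0.083 0 0 0'
```

```text
time_s: 2.28
tool_pos: [0.5008, 0.0735, 0.0622]
tcp_rot: [[-0.377, 0.926, 0.003], [0.926, 0.377, 0.0], [-0.001, 0.003, -1.0]]
contact_force: [1.1, -0.2, 0.9]
gripper_width: 0.491
grip_force: 0.0
```

```bash
python3 -m creep '0.032 0.0153 0.008 0 0 0 0.166;0.032 0.030 0.019 0 0 0 0.34;0.032 0.0424 0.0324 0 0 0 0.515;0.032 0.0523 0.0477 0 0 0 0.689;0.032 0.0595 0.0646 0 0 0 0.864;0.032 0.0636 0.0824 0 0 0 1.038;0.032 0.0646 0.1007 0 0 0 1.213;0.032 0.0646 0.1007 0 0 0 1.213'
```

```text
time_s: 3.28
tool_pos: [0.5654, 0.1748, 0.0621]
tcp_rot: [[-1.0, -0.028, 0.003], [-0.028, 1.0, 0.001], [-0.003, 0.001, -1.0]]
contact_force: [-0.2, 0.7, -0.4]
gripper_width: 0.376
grip_force: 0.0
```

```bash
python3 -m creep '0.032 -0.0023 0.0181 0 0 0 0.1745;0.032 -0.0076 0.0356 0 0 0 0.349;0.032 -0.0159 0.052 0 0 0 0.524;0.032 -0.0211 0.0595 0 0 0 0.611;0.032 -0.0246 0.0638 0 0 0 0.663;0.032 -0.0246 0.0638 0 0 0 0.663;0.032 -0.0246 0.0638 0 0 0 0.663'; python3 -c "
from geo import *
snap('w2')"
```

```text
time_s: 4.15
tool_pos: [0.5419, 0.2355, 0.0618]
tcp_rot: [[-0.773, -0.634, 0.005], [-0.634, 0.773, -0.003], [-0.002, -0.005, -1.0]]
contact_force: [4.1, -4.8, -0.4]
gripper_width: 0.379
grip_force: 2.7
```

View pics/w2.png

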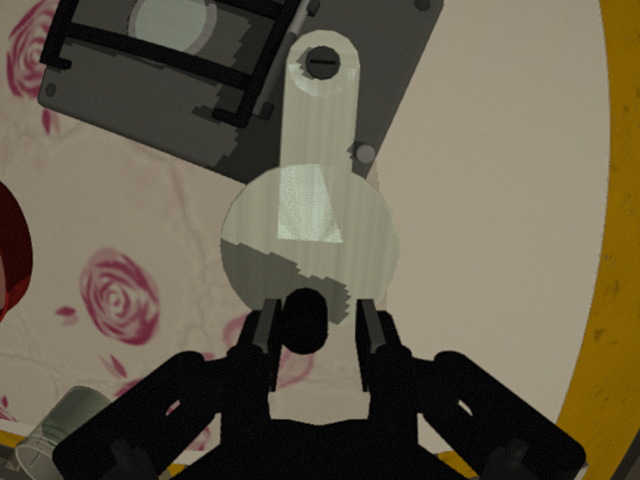

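The cover now rests against the stop pin at (360,153) and the push force has risen to about 6 N. The rest and port are uncovered. I'll nudge it a little more, then back off and lift.

```bash
python3 -m creep '0.032 -0.0020 0.0023 0 0 0 0;0.032 -0.0020 0.0023 0 0 0 0'; python3 -m creep '0.032 0.0055 -0.0065 0 0 0 0;0.032 0.0055 -0.0065 0 0 0 0;0.032 0.0055 -0.0065 0.05 0 0 0;0.06 0.0055 -0.0065 0.10 0 0 0;0.085 0.0055 -0.0065 0.14 0 0 0;0.085 0 -0.04 0.14 0 0 -0.18;0.085 -0.01 -0.08 0.14 0 0 -0.36;0.085 -0.02 -0.12 0.14 0 0 -0.54'
```

```text
time_s: 4.45
tool_pos: [0.5419, 0.2356, 0.0618]
tcp_rot: [[-0.774, -0.633, 0.008], [-0.633, 0.774, -0.007], [-0.002, -0.011, -1.0]]
contact_force: [7.0, -7.4, -2.3]
gripper_width: 0.375
grip_force: 5.6
time_s: 5.45
tool_pos: [0.5171, 0.1194, 0.2009]
tcp_rot: [[-0.989, -0.145, 0.0], [-0.145, 0.989, 0.001], [-0.0, 0.001, -1.0]]
contact_force: [0.1, 0.2, 0.5]
gripper_width: 0.996
grip_force: 0.0
```

```bash
python3 -m creep '0.085 -0.005 -0.02 0 0 0 -0.18;0.085 -0.01 -0.04 0 0 0 -0.36;0.085 -0.015 -0.06 0 0 0 -0.54;0.085 -0.019 -0.084 0 0 0 -0.72;0.085 -0.019 -0.084 0 0 0 -0.9;0.085 -0.019 -0.084 0 0 0 -1.08;0.085 -0.019 -0.084 0 0 0 -1.26;0.085 -0.019 -0.084 0 0 0 -1.428';python3 -m creep '0.085 0 0 0 0 0 0;0.085 0 0 0 0 0 0';  python3 -c "
from geo import *
w=snap('w3')
import cv2
i=cv2.imread('pics/w3.png');cv2.imwrite('pics/w3c.png',cv2.resize(i[60:360,120:520],(800,600),interpolation=cv2.INTER_CUBIC))"
```

```text
time_s: 6.45
tool_pos: [0.4983, 0.0364, 0.2008]
tcp_rot: [[-0.284, 0.959, -0.0], [0.959, 0.284, 0.001], [0.001, 0.0, -1.0]]
contact_force: [0.0, -0.6, 0.6]
gripper_width: 0.992
grip_force: 0.0
time_s: 6.7
tool_pos: [0.4986, 0.0361, 0.2007]
tcp_rot: [[-0.292, 0.956, 0.0], [0.956, 0.292, 0.0], [0.0, 0.0, -1.0]]
contact_force: [-0.2, -0.0, -0.6]
gripper_width: 0.995
grip_force: 0.0
```

View pics/w3c.png

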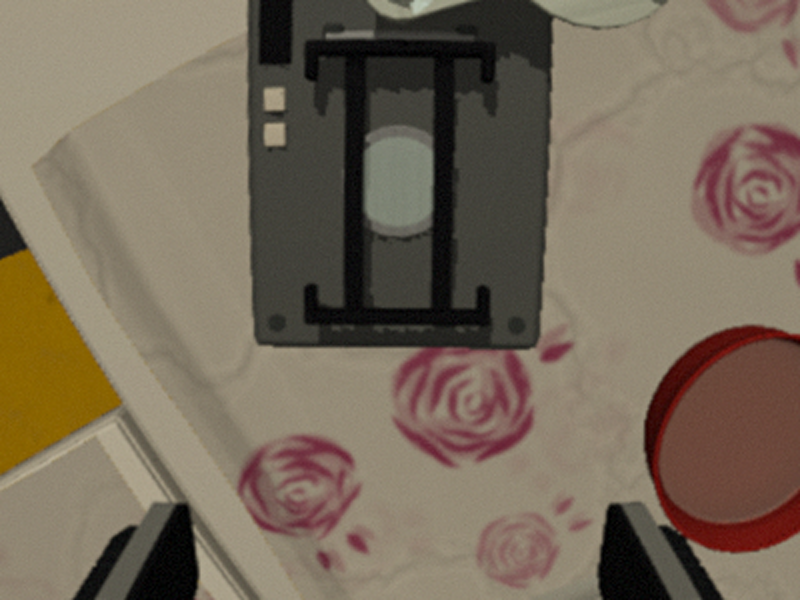

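The wrist crop shows the open rest over the port. The port centre is at crop (399,181), the hinge-end lugs at (306,41) and (494,43), the free-end lugs at (307,323) and (490,322), and the deck's bottom corners at (259,345) and (538,347).

```bash
python3 - <<'E'
from geo import *
w=np.load("w3.npz")
f=lambda u,v,z:wray(120+u/2,60+v/2,z,w)[:2].round(4)
a=f(259,345,.028);b=f(538,347,.028);print("deck",a,b,(a+b)/2,np.linalg.norm(b-a),np.degrees(np.arctan2(*(b-a)[::-1])))
print("port",f(399,181,.031))
h1,h2=f(306,42,.043),f(494,43,.043);print("hinge end",h1,h2,(h1+h2)/2,np.linalg.norm(h2-h1),np.degrees(np.arctan2(*(h2-h1)[::-1])))
for z in(.043,.050,.057):
    g1,g2=f(307,323,z),f(490,322,z);print("free",z,(g1+g2)/2,np.linalg.norm(g2-g1))
m=(a+b)/2;hm=(h1+h2)/2;d=hm-m;print("axis yaw",np.degrees(np.arctan2(-d[0],d[1])),np.linalg.norm(d))
E
```

```text
deck [0.4426 0.0062] [0.5625 0.0419] [0.50255 0.02405] 0.12510195841792407 16.580801247758025
port [0.4814 0.0937]
hinge end [0.4293 0.1383] [0.5006 0.1597] [0.46495 0.149  ] 0.07444225950359114 16.70661631057582
free 0.043 [0.4982  0.03815] 0.07688933606164124
free 0.05 [0.49765 0.03995] 0.07508781525653811
free 0.057 [0.49705 0.0418 ] 0.07322055722268168
axis yaw 16.7476110627309 0.13048472132782446
```

```bash
python3 -m creep '0.085 -0.008 -0.055 0 0 0 -0.15;0.085 -0.016 -0.11 0 0 0 -0.314;0.085 -0.024 -0.165 0 0 0 -0.314;0.085 -0.032 -0.22 0 0 0 -0.314;0.085 -0.04 -0.275 0 0 0 -0.314;0.085 -0.048 -0.33 0 0 0 -0.314;0.085 -0.0565 -0.38 0 0 0 -0.314;0.085 -0.0565 -0.42 0 0 0 -0.314';python3 -m creep '0.085 0 0 0 0 0 0;0.085 0 0 0 0 0 0';  python3 - <<'E'
from geo import *
import cv2
w=snap('w4');i=cv2.imread('pics/w4.png');h=cv2.cvtColor(i,cv2.COLOR_BGR2HSV)
m=((h[...,1]>120)&((h[...,0]<12)|(h[...,0]>172))&(h[...,2]>40)).astype(np.uint8)
u0,v0=map(int,wproj([.4415,-.3432,.01],w));print(u0,v0)
n,l,st,_=cv2.connectedComponentsWithStats(m);k=l[v0,u0];print(k,st[k])
cs,_=cv2.findContours((l==k).astype(np.uint8),0,cv2.CHAIN_APPROX_NONE)
c=max(cs,key=cv2.contourArea)[:,0]
W=np.array([wray(u,v,.01,w)[:2] for u,v in c])*1000
r=cv2.minAreaRect(W.astype(np.float32));print(r)
cv2.drawContours(i,cs,-1,(0,255,0),1);cv2.imwrite('pics/w4c.png',i)
E
```

```text
time_s: 7.75
tool_pos: [0.4414, -0.3863, 0.2005]
tcp_rot: [[0.02, 1.0, 0.0], [1.0, -0.02, 0.0], [0.0, 0.0, -1.0]]
contact_force: [1.5, 0.0, 0.6]
gripper_width: 0.999
grip_force: 0.0
time_s: 8.0
tool_pos: [0.4421, -0.3837, 0.2003]
tcp_rot: [[0.019, 1.0, -0.0], [1.0, -0.019, 0.001], [0.001, -0.0, -1.0]]
contact_force: [0.8, 0.1, -0.0]
gripper_width: 0.997
grip_force: 0.0
317 170
15 [ 284  116   67  105 6666]
((441.2947998046875, -341.8406982421875), (95.17460632324219, 58.37512969970703), 89.76171112060547)
```

View pics/w4c.png

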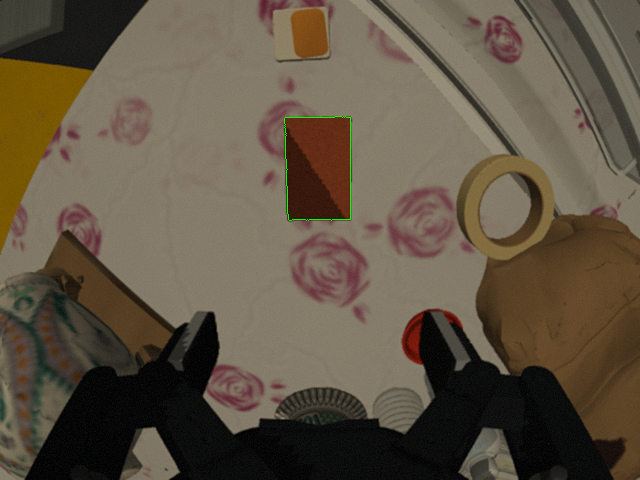

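The tile is cleanly outlined, with its centre at about (318,168), and there is free space around it. I'll descend.

```bash
python3 -m creep '0.085 0 0.0425 0 0 0 0.014;0.085 0 0.0425 -0.06 0 0 0.014;0.085 0 0.0425 -0.12 0 0 0.014;0.072 0 0.0425 -0.165 0 0 0.014;0.072 0 0.0425 -0.185 0 0 0.014;0.072 0 0.0425 -0.19 0 0 0.014;0.072 0 0.0425 -0.19 0 0 0.014;0.072 0 0.0425 -0.19 0 0 0.014'; python3 -m creep '0.072 0 0 -0.003 0 0 0;0.072 0 0 -0.006 0 0 0;0.072 0 0 -0.006 0 0 0'
```

```text
time_s: 9.05
tool_pos: [0.4434, -0.3426, 0.0126]
tcp_rot: [[0.005, 1.0, 0.003], [1.0, -0.005, -0.002], [-0.002, 0.003, -1.0]]
contact_force: [0.3, -0.6, 0.0]
gripper_width: 0.841
grip_force: 0.0
time_s: 9.43
tool_pos: [0.4419, -0.3416, 0.0042]
tcp_rot: [[0.006, 1.0, -0.0], [1.0, -0.006, 0.001], [0.001, -0.0, -1.0]]
contact_force: [-0.8, -0.5, 0.8]
gripper_width: 0.843
grip_force: 0.0
```

```bash
python3 -m creep '0.072 0 0 -0.003 0 0 0;0.072 0 0 -0.006 0 0 0;0.072 0 0 -0.006 0 0 0;0.072 0 0 -0.006 0 0 0'; python3 -m creep '0.066 0 0 -0.002 0 0 0;0.066 0 0 -0.002 0 0 0;0.066 0 0 -0.002 0 0 0'
```

```text
time_s: 9.93
tool_pos: [0.4421, -0.3417, -0.0016]
tcp_rot: [[0.006, 1.0, -0.0], [1.0, -0.006, 0.0], [0.0, -0.0, -1.0]]
contact_force: [-0.2, 0.4, 0.3]
gripper_width: 0.839
grip_force: 0.0
time_s: 10.3
tool_pos: [0.4422, -0.3417, -0.0035]
tcp_rot: [[0.006, 1.0, -0.0], [1.0, -0.006, -0.0], [-0.0, -0.0, -1.0]]
contact_force: [-0.2, 1.0, 0.4]
gripper_width: 0.773
grip_force: 0.0
```

```bash
python3 -m creep '0.066 0 0 -0.0015 0 0 0;0.066 0 0 -0.0015 0 0 0';python3 -m creep '0.066 0 0 -0.0015 0 0 0;0.066 0 0 -0.0015 0 0 0';
```

```text
time_s: 10.55
tool_pos: [0.4421, -0.3416, -0.0052]
tcp_rot: [[0.006, 1.0, -0.0], [1.0, -0.006, 0.0], [0.0, -0.0, -1.0]]
contact_force: [-0.4, -0.1, 0.8]
gripper_width: 0.771
grip_force: 0.0
time_s: 10.8
tool_pos: [0.4422, -0.3418, -0.0065]
tcp_rot: [[0.006, 1.0, 0.0], [1.0, -0.006, -0.0], [-0.0, 0.0, -1.0]]
contact_force: [-0.1, 0.0, -0.4]
gripper_width: 0.771
grip_force: 0.0
```

```bash
python3 -m creep '0.066 0 0 -0.001 0 0 0;0.066 0 0 -0.001 0 0 0';python3 -m creep '0.066 0 0 -0.001 0 0 0;0.066 0 0 -0.001 0 0 0';
```

```text
time_s: 11.05
tool_pos: [0.4422, -0.3418, -0.0065]
tcp_rot: [[0.006, 1.0, 0.0], [1.0, -0.006, -0.0], [-0.0, 0.0, -1.0]]
contact_force: [-1.1, 1.1, 4.8]
gripper_width: 0.777
grip_force: 2.5
time_s: 11.3
tool_pos: [0.4422, -0.3418, -0.0066]
tcp_rot: [[0.006, 1.0, 0.0], [1.0, -0.006, -0.0], [-0.0, 0.0, -1.0]]
contact_force: [-2.8, 3.0, 10.5]
gripper_width: 0.777
grip_force: 4.8
```

```bash
python3 -m creep '0.066 0 0 0.005 0 0 0;0.066 0 0 0.005 0 0 0;0.05 0 0 0.005 0 0 0;0.05 0 0 0.005 0 0 0;0.05 0 0 0.005 0 0 0;0.05 0 0 0.005 0 0 0;0.05 0 0 0.005 0 0 0'
```

```text
time_s: 12.18
tool_pos: [0.4426, -0.3422, -0.003]
tcp_rot: [[0.006, 1.0, 0.001], [1.0, -0.006, -0.001], [-0.001, 0.001, -1.0]]
contact_force: [0.6, -0.4, 4.6]
gripper_width: 0.677
grip_force: 66.0
```

```bash
python3 -m creep '0.05 0 0 0.03 0 0 0;0.05 0 0 0.08 0 0 0;0.05 0 0.03 0.12 0 0 0.05;0.05 0.005 0.08 0.13 0 0 0.1;0.05 0.01 0.13 0.13 0 0 0.15;0.05 0.015 0.18 0.13 0 0 0.2;0.05 0.02 0.23 0.13 0 0 0.25;0.05 0.025 0.28 0.13 0 0 0.297'; python3 -m creep '0.05 0.005 0.05 0 0 0 0;0.05 0.01 0.10 0 0 0 0;0.05 0.015 0.135 0 0 0 0;0.05 0.015 0.15 0 0 0 0;0.05 0.015 0.1558 0 0 0 0;0.05 0.015 0.1558 0 0 0 0;0.05 0.015 0.1558 0 0 0 0'; python3 - <<'E'
from geo import *
import cv2
w=snap('w5');i=cv2.imread('pics/w5.png')
cv2.imwrite('pics/w5c.png',cv2.resize(i[120:420,120:520],(800,600),interpolation=cv2.INTER_CUBIC))
E
```

```text
time_s: 13.18
tool_pos: [0.4658, -0.0598, 0.1248]
tcp_rot: [[-0.288, 0.958, -0.003], [0.958, 0.288, 0.001], [0.002, -0.003, -1.0]]
contact_force: [0.9, 0.2, -0.6]
gripper_width: 0.685
grip_force: 65.4
time_s: 14.05
tool_pos: [0.4821, 0.093, 0.1264]
tcp_rot: [[-0.285, 0.958, -0.0], [0.958, 0.285, -0.0], [-0.0, -0.0, -1.0]]
contact_force: [0.2, 0.3, -1.9]
gripper_width: 0.682
grip_force: 65.4
```

View pics/w5c.png

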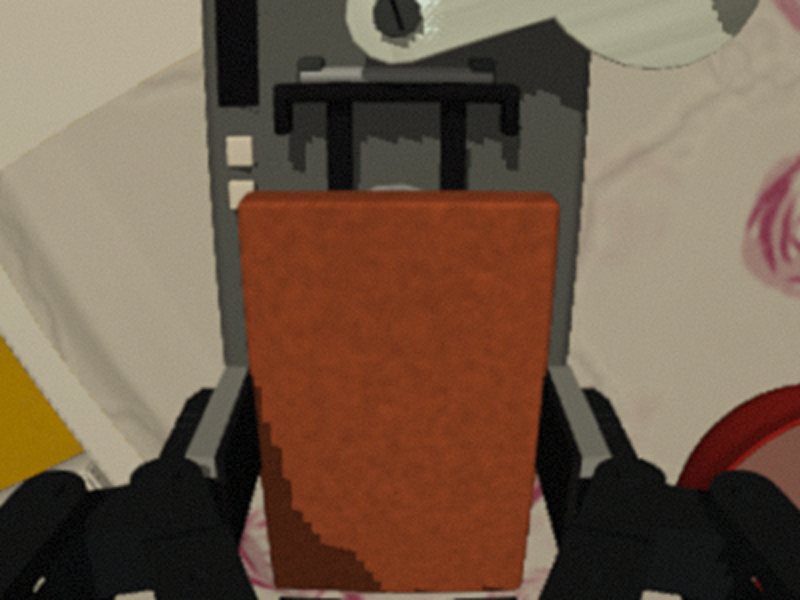

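The tile is held level. Its top-face corners are at crop (241,207), (558,207), (524,588) and (273,588), and the hinge-end lugs are at (275,87) and (519,87).

```bash
python3 - <<'E'
from geo import *
w=np.load("w5.npz");z=w["p"][2]+.013
psi=np.radians(16.7);ex=np.array([np.cos(psi),np.sin(psi)]);ey=np.array([-np.sin(psi),np.cos(psi)])
o=np.array([.4815,.0938])
f=lambda u,v,z:(lambda p:np.array([(p-o)@ex,(p-o)@ey])*1000)(wray(120+u/2,120+v/2,z,w)[:2])
for q in((241,207,z),(558,207,z),(524,588,z),(273,588,z),(275,87,.043),(519,87,.043)):print(f(*q).round(1))
p=w["p"][:2]-o;print("tcp",p@ex*1e3,p@ey*1e3,np.degrees(np.arctan2(w["R"][1,1],w["R"][0,1])))
E
```

```text
[-28.4  46.2]
[29.8 46.1]
[ 30.5 -48. ]
[-29.8 -47.8]
[-37.2  57.9]
[37.4 57.7]
tcp 0.37199530279105564 -0.9464227840856893 16.58251769189056
```

```bash
python3 -m creep '0.05 -0.0008 0.0012 0 0 0 0.002;0.05 -0.0008 0.0012 -0.03 0 0 0.002;0.05 -0.0008 0.0012 -0.055 0 0 0.002;0.05 -0.0008 0.0012 -0.07 0 0 0.002;0.05 -0.0008 0.0012 -0.074 0 0 0.002;0.05 -0.0008 0.0012 -0.076 0 0 0.002;0.05 -0.0008 0.0012 -0.078 0 0 0.002'; python3 -m creep '0.05 0 0 -0.002 0 0 0;0.05 0 0 -0.004 0 0 0;0.05 0 0 -0.006 0 0 0;0.05 0 0 -0.006 0 0 0'
```

```text
time_s: 14.98
tool_pos: [0.4824, 0.0953, 0.0496]
tcp_rot: [[-0.289, 0.957, 0.002], [0.957, 0.289, 0.0], [-0.001, 0.002, -1.0]]
contact_force: [-0.3, -0.4, -0.9]
gripper_width: 0.678
grip_force: 65.3
time_s: 15.48
tool_pos: [0.4814, 0.0953, 0.0425]
tcp_rot: [[-0.289, 0.957, 0.0], [0.957, 0.289, -0.0], [-0.0, 0.0, -1.0]]
contact_force: [-0.5, -0.3, -1.1]
gripper_width: 0.68
grip_force: 65.4
```

```bash
python3 -m creep '0.05 0 0 -0.002 0 0 0;0.05 0 0 -0.004 0 0 0;0.05 0 0 -0.004 0 0 0'; python3 -m creep '0.05 0 0 -0.002 0 0 0;0.05 0 0 -0.003 0 0 0;0.05 0 0 -0.003 0 0 0'
```

```text
time_s: 15.85
tool_pos: [0.4816, 0.095, 0.0386]
tcp_rot: [[-0.289, 0.957, 0.0], [0.957, 0.289, -0.001], [-0.001, 0.0, -1.0]]
contact_force: [-0.4, -1.2, 0.2]
gripper_width: 0.68
grip_force: 65.5
time_s: 16.23
tool_pos: [0.4815, 0.0952, 0.0355]
tcp_rot: [[-0.289, 0.957, 0.0], [0.957, 0.289, -0.0], [-0.0, 0.0, -1.0]]
contact_force: [0.1, -1.1, 1.1]
gripper_width: 0.683
grip_force: 65.5
```

```bash
python3 -m creep '0.05 0 0 -0.001 0 0 0;0.05 0 0 -0.001 0 0 0'; python3 -m creep '0.05 0 0 -0.001 0 0 0;0.05 0 0 -0.001 0 0 0'
```

```text
time_s: 16.48
tool_pos: [0.4814, 0.0953, 0.0345]
tcp_rot: [[-0.289, 0.957, 0.0], [0.957, 0.289, 0.0], [0.0, 0.0, -1.0]]
contact_force: [0.1, -0.4, 1.0]
gripper_width: 0.683
grip_force: 65.5
time_s: 16.73
tool_pos: [0.4815, 0.0952, 0.0339]
tcp_rot: [[-0.289, 0.957, 0.0], [0.957, 0.289, -0.0], [-0.0, 0.0, -1.0]]
contact_force: [-0.1, -2.0, 2.5]
gripper_width: 0.681
grip_force: 65.7
```

```bash
python3 -m creep '0.05 0 0 -0.001 0 0 0;0.05 0 0 -0.001 0 0 0'; python3 -m creep '0.05 0 0 -0.001 0 0 0;0.05 0 0 -0.001 0 0 0'; python3 - <<'E'
from geo import *
import cv2
w=snap('w6');i=cv2.imread('pics/w6.png')
cv2.imwrite('pics/w6c.png',cv2.resize(i[120:420,120:520],(800,600),interpolation=cv2.INTER_CUBIC))
E
```

```text
time_s: 16.98
tool_pos: [0.4815, 0.0952, 0.0338]
tcp_rot: [[-0.289, 0.957, 0.001], [0.957, 0.289, -0.0], [-0.0, 0.0, -1.0]]
contact_force: [-2.6, -1.9, 7.0]
gripper_width: 0.684
grip_force: 66.3
time_s: 17.23
tool_pos: [0.4816, 0.0952, 0.0337]
tcp_rot: [[-0.289, 0.957, 0.001], [0.957, 0.289, -0.0], [-0.0, 0.001, -1.0]]
contact_force: [-4.2, -2.6, 12.7]
gripper_width: 0.678
grip_force: 66.8
```

View pics/w6c.png

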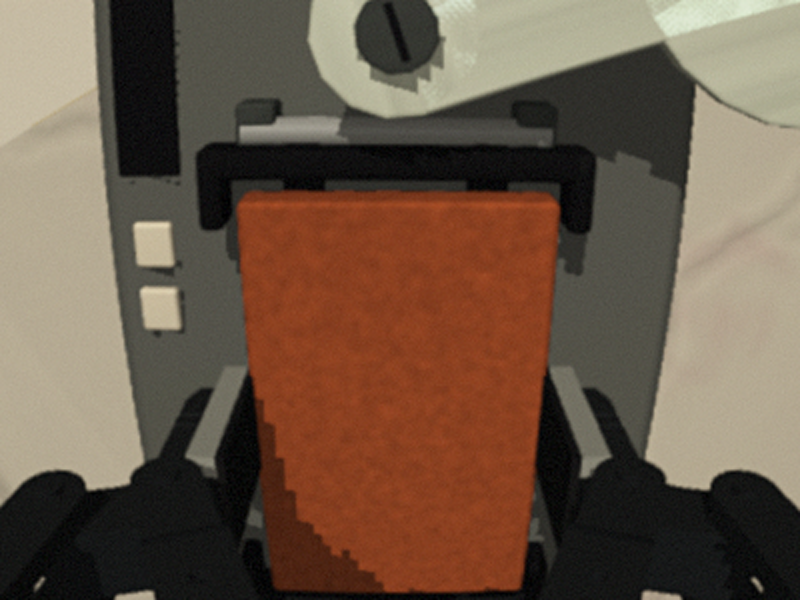

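The tile sits between the hinge-end lugs, and the hard stop at z = 33.7 mm matches the rest being fully down. I'll release, then press near the free end with closed fingers.

```bash
python3 -m creep '0.05 0 0 0.0025 0 0 0;0.075 0 0 0.0025 0 0 0;0.078 0 0 0.0025 0 0 0;0.078 0 0 0.0025 0 0 0;0.078 0 0 0.02 0 0 0;0.078 0 0 0.05 0 0 0;0.0 0.011 -0.0364 0.06 0 0 0;0 0.011 -0.0364 0.06 0 0 0'; python3 -m creep '0 0 0 0 0 0 0;0 0 0 0 0 0 0;0 0 0 0 0 0 0;0 0 0 0 0 0 0;0 0 0 -0.015 0 0 0;0 0 0 -0.03 0 0 0;0 0 0 -0.038 0 0 0;0 0 0 -0.038 0 0 0'
```

```text
time_s: 18.27
tool_pos: [0.4948, 0.0574, 0.0945]
tcp_rot: [[-0.286, 0.958, 0.005], [0.958, 0.286, -0.001], [-0.002, 0.005, -1.0]]
contact_force: [0.3, 0.2, 0.5]
gripper_width: 0.504
grip_force: 0.0
time_s: 19.27
tool_pos: [0.4911, 0.0588, 0.0519]
tcp_rot: [[-0.289, 0.957, -0.003], [0.957, 0.289, 0.0], [0.001, -0.003, -1.0]]
contact_force: [0.1, 0.0, -0.1]
gripper_width: 0.001
grip_force: 0.0
```

```bash
python3 -m creep '0 0 0 -0.002 0 0 0;0 0 0 -0.004 0 0 0;0 0 0 -0.005 0 0 0;0 0 0 -0.005 0 0 0'; python3 -m creep '0 0 0 -0.001 0 0 0;0 0 0 -0.002 0 0 0;0 0 0 -0.002 0 0 0'
```

```text
time_s: 19.77
tool_pos: [0.4924, 0.0588, 0.0486]
tcp_rot: [[-0.289, 0.957, 0.0], [0.957, 0.289, -0.0], [-0.0, 0.0, -1.0]]
contact_force: [-0.7, 0.0, -0.2]
gripper_width: 0.001
grip_force: 0.0
time_s: 20.15
tool_pos: [0.4925, 0.0589, 0.0469]
tcp_rot: [[-0.289, 0.957, 0.0], [0.957, 0.289, -0.0], [-0.0, 0.0, -1.0]]
contact_force: [-0.8, -0.8, 3.5]
gripper_width: -0.003
grip_force: 1.5
```

Contact at z = 46.9 mm, where a seated tile's top should be. I'll press harder.

```bash
python3 -m creep '0 0 0 -0.001 0 0 0;0 0 0 -0.002 0 0 0;0 0 0 -0.002 0 0 0;0 0 0 -0.002 0 0 0'; python3 -m creep '0 0 0 0.006 0 0 0;0 0 0 0.05 0 0 0;0 0 0 0.10 0 0 0;0 0.02 -0.05 0.14 0 0 0;0 0.03 -0.09 0.15 0 0 0;0 0.03 -0.09 0.15 0 0 0;0 0.03 -0.09 0.15 0 0 0'; python3 - <<'E'
from geo import *
import cv2
w=snap('w7');i=cv2.imread('pics/w7.png')
cv2.imwrite('pics/w7c.png',cv2.resize(i[0:300,120:520],(800,600),interpolation=cv2.INTER_CUBIC))
E
```

```text
time_s: 20.65
tool_pos: [0.4926, 0.0589, 0.0467]
tcp_rot: [[-0.289, 0.957, 0.001], [0.957, 0.289, -0.0], [-0.0, 0.001, -1.0]]
contact_force: [-4.0, 0.6, 11.7]
gripper_width: 0.001
grip_force: 5.5
time_s: 21.52
tool_pos: [0.5219, -0.0308, 0.1936]
tcp_rot: [[-0.288, 0.958, -0.002], [0.958, 0.288, 0.001], [0.001, -0.001, -1.0]]
contact_force: [-0.4, 0.5, -0.2]
gripper_width: -0.006
grip_force: 0.0
```

View pics/w7c.png

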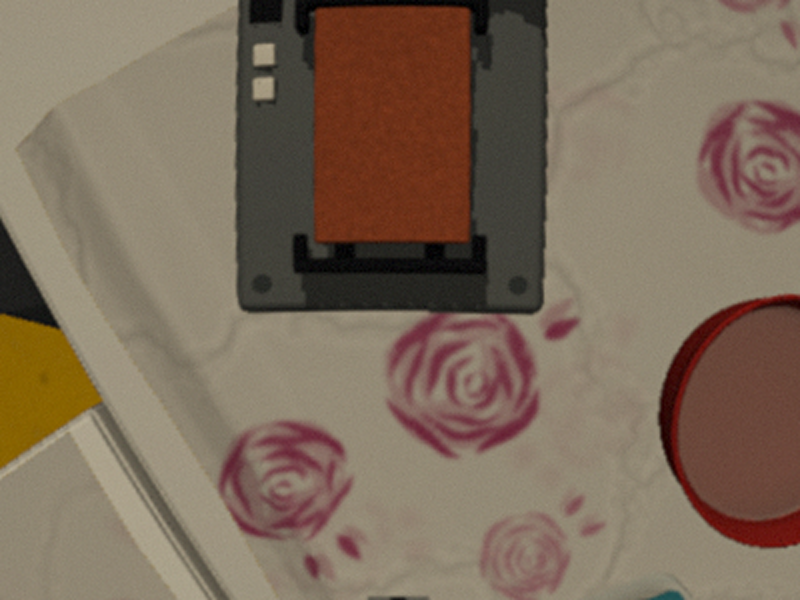

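```bash
python3 - <<'E'
from geo import *
w=np.load("w7.npz")
psi=np.radians(16.7);ex=np.array([np.cos(psi),np.sin(psi)]);ey=np.array([-np.sin(psi),np.cos(psi)])
o=np.array([.4815,.0938])
f=lambda u,v,z:(lambda p:np.array([(p-o)@ex,(p-o)@ey])*1000)(wray(120+u/2,v/2,z,w)[:2])
for q in((315,7,.047),(471,7,.047),(470,241,.047),(315,241,.047),(294,272,.043),(486,272,.043),(399,260,.043)):print(f(*q).round(1))
E
```

```text
[-29.4  49.6]
[30.5 49.5]
[ 30.2 -45.3]
[-29.3 -45.3]
[-38.2 -57.4]
[ 37.  -57.4]
[  3.  -53.1]
```

```bash
python3 -c "
from station import env
print(env.finish_job())"
```

```text
the job is handed in; nothing more can be done
None
```

I swivelled the cover to its stop and left it open. The oblong tile lies on the rest inside the lugs, pressed down level (top at about 47 mm, as expected fully down), and the job was handed in at about 22 s with the other objects untouched.

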